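Put the steriliser tray lifter and the last tray away

TASK

Hang the red tray lifter, which was left lying on the pile of instrument trays, by its eye on the empty middle hook inside the low clear cabinet. Then set the third tray squarely on top of the pile so that all three trays lie flush, putting it down rather than dropping it. Leave the pile where it stands, and do not disturb the two tools already hanging on the outer hooks, the bottle or the vaporizer.

Things in the scene. Friction and masses are not known exactly. Their poses are not given: they have to be found in the camera images.
- cabinet: Clear plastic cabinet, aluminium edges, fixed. Outside 150 deep (x), 260 wide (y), 286 mm high, walls and roof 6 mm: roof's underside 280 mm up. Origin: centre of its underside. Open front faces its -x (robot), front edge x = -75; inner back x = +69 with a 4 mm hook rail. Three like hooks at y = -85, 0, +85; only the middle one (red mark) is empty. Place and yaw vary.
- hook_bend (a point): Bend of the empty middle hook, on the centre line of its 6 mm wire, 215 mm up; x = +47, y = 0 in the cabinet's axes, which it shares. From the rail (x = +65) the wire runs level towards the front (-x) to this bend, then slopes steeply up (62 degrees), still towards the front, to the tip.
- hook_tip (a point): Tip of the middle hook (centre of its round end), 14 mm in front of (-x of) the bend and 26 mm above it, 241 mm above the bench, 108 mm inside the cabinet's front edge and 39 mm under its roof. Axes as the cabinet's.
- lifter_center (a point): Tray lifter, red and black handle, at the start flat on the pile. Point: middle of the handle's thickness. Own x runs to its eye, z up as it lies. Handle 22 wide (y), 9 thick (z), x = -65 to +65 mm. At +x the eye: steel wire loop in the handle's plane, opening 25, wire 5, outside 35 mm. At -x a steel jaw 18 mm wide to x = -97, turned up to 15 mm above this point. About 0.09 kg, balanced near here.
- lifter_eye (a point): Centre of the lifter's eye, at x = +85 mm in the lifter's axes (same axes as lifter_center). Hanging on the hook it ends about 9 mm below the bend, with the lifter's x axis pointing up.
- tray_center (a point): The loose third tray: closed metal instrument cassette 150 mm long (x), 60 mm wide (y), 25 mm high, about 0.25 kg, dark slots and blue end clips, flat on the bench. The point is its centre, 12.5 mm above its underside. The same either way round.
- pile_up_center (a point): Centre of the upper of the two trays in the pile, each the same as the third tray; axes along its length (x), width (y) and up. Its top is 12.5 mm above this point. The trays are loose.
- pile_low_center (a point): Centre of the lower tray of the pile, standing on the bench, 25 mm below the upper one.
- bottle: Amber glass bottle with a purple cap and white dropper, 67 mm diameter, 170 mm high, standing between the pile and the loose tray. Origin at the centre of its underside. Bystander.
- vaporizer: Anaesthetic vaporizer, chrome and black, upright cylinder about 124 mm in diameter (154 mm over its side bosses), 237 mm high, about 5 kg. Origin at the centre of its underside. Bystander.
- spanner_eye (a point): Centre of the ring by which a steel spanner hangs on the cabinet's left (+y) hook; ring 33 mm over all, the spanner reaches 130 mm below, 22 mm wide. Loose bystander.
- key_eye (a point): Centre of the ring by which a brass oxygen-cylinder key hangs on the cabinet's right (-y) hook; ring 33 mm over all, the key reaches 100 mm below, 34 mm wide at its foot. Loose bystander.
There are look-alikes about, which are no part of the job. What is shaped like the part that bears pile_up_center but orange or pink is not meant.

How it is judged:
On the way, in this order (a step that is already met when the one before it is completed fails the run):
1. the lifter hangs by its eye on the middle hook (x of lifter_eye in the frame of cabinet between 0.026 and 0.067 m and y of lifter_eye in the frame of cabinet between -0.015 and 0.015 m and z of lifter_eye in the frame of cabinet between 0.188 and 0.238 m and angle between lifter_center's own x axis and vertical below 0.35 rad and contact force between the fingers and lifter below 0.05 N), for 0.2 s.
2. the third tray rests squarely on the pile (x of tray_center in the frame of pile_up_center between -0.006 and 0.006 m and y of tray_center in the frame of pile_up_center between -0.006 and 0.006 m and z of tray_center in the frame of pile_up_center between 0.022 and 0.028 m and angle between the x axis of tray_center and the x axis of pile_up_center, either way round below 0.07 rad and x of pile_up_center in the frame of pile_low_center between -0.006 and 0.006 m and y of pile_up_center in the frame of pile_low_center between -0.006 and 0.006 m and z of pile_up_center in the frame of pile_low_center between 0.022 and 0.028 m and angle between the x axis of pile_up_center and the x axis of pile_low_center, either way round below 0.07 rad), for 0.2 s.
At the end, for the whole second after the job is handed in: The lifter hangs at rest by its eye on the middle hook, within 20 degrees of plumb. The third tray lies on the pile; each tray is within 6 mm (each way) and 4 degrees of the one below it, and the lowest has moved under 25 mm. All at rest and let go (all of step 2 and x of lifter_eye in the frame of cabinet between 0.026 and 0.067 m and y of lifter_eye in the frame of cabinet between -0.015 and 0.015 m and z of lifter_eye in the frame of cabinet between 0.188 and 0.238 m and angle between lifter_center's own x axis and vertical below 0.35 rad and linear speed of lifter below 0.04 m/s and linear speed of tray below 0.02 m/s and distance of pile_low_center from where it was at the start of the episode below 0.025 m); the robot touches nothing.
It fails at once if the tray is dropped onto the pile or the bench (contact force between the fingers and tray below 0.05 N and linear speed of tray above 0.5 m/s).
It fails at once if the spanner is knocked off its hook or along it (distance of spanner_eye from where it was at the start of the episode above 0.02 m).
It fails at once if the cylinder key is knocked off its hook or along it (distance of key_eye from where it was at the start of the episode above 0.02 m).
It fails at once if the bottle is pushed away or tipped (distance of bottle from where it was at the start of the episode above 0.02 m or angle between bottle's own z axis and vertical above 0.2 rad).
It fails at once if the vaporizer is pushed away or tipped (distance of vaporizer from where it was at the start of the episode above 0.02 m or angle between vaporizer's own z axis and vertical above 0.15 rad).
It also fails if it takes over 58 s, if anything falls off the work surface, if the arm or the gripper's body presses on something with over 40 N, if the wrist force passes 120 N, or if a joint passes its speed limit or range.

ROBOT

A 7-joint arm with a two-finger parallel gripper is mounted at the origin on the work surface. World frame = base frame: x ahead of the robot, y to its left, z up, the work surface at z = 0. Lengths are in m, angles in rad, forces in N, time in s.
With the tool pointing down it reaches from about 0.4 to 0.85 m from the base axis. Payload 10.4 kg.
Tool frame: the origin (TCP) lies at the very end of the fingers, on their centre line; the grasp point (between the pads) lies 19 mm behind it; z points along the fingers, y is the line along which they close (so a half turn about z gives the same grasp; the last joint's range is limited). The gripper opens to 87 mm and grips with 3 to 60 N. Pads are 19 mm wide; open, the fingers measure 117 mm over their backs; the gripper's body (75 mm by 190 mm) begins 51 mm behind the grasp point.
Start: joints at [1.2, 0.332, -0.065, 1.46, 0.022, 1.35, -0.088], TCP at [0.213, -0.588, 0.223] pointing down, gripper open.
Joint ranges: [-2.6, 2.6], [-0.5, 2.12], [-1.47, 1.34], [0.16, 2.42], [-1.27, 4.41], [0.06, 2.06], [-2.6, 2.6]. Speed limits (rad/s): [2.22, 2.22, 2.79, 2.79, 3.14, 3.14, 3.14].

INTERFACE

Orientations are given as a unit quaternion [x, y, z, w].
In Python, from bench import * gives the robot as it stands.
- The arm moves only by the tool step_arm, never from a script. Its arguments are lists of equal length, an entry for each row: "delta_pos": the shift along the world's x, y, z in units of 25 mm (1.0 is 25 mm), a list of three; "turn": the turn about the world's z in units of 0.12 rad (1.0 is 0.12 rad). In form: {"delta_pos": [[tx, ty, tz], ...], "turn": [turn, ...]}. A call has 1 to 12 rows; each row shifts and turns the commanded pose from where the row before left it; what a row does not reach is not made up. A row lasts 1/10 s, in which the tool goes at most 50 mm and 8.59 degrees, less where a joint would pass 70% of its speed; a pose out of reach is approached as far as the arm can. A call with a number of a shift or a turn outside -1 to 1 is refused whole. A call with a gripper value outside its range is refused whole. "grip" is the closure, from 0 (fully open) to 1 (shut), set as the call begins (left out, the last holds). The fingers move at their own pace and stop on an object; "newtons" is the grip in N (left out, the last holds). Time passes only in rows, so rows that do not move let the fingers close. It gives the time, the measured TCP pose, the force, the opening and the grip force at its end, in the units of the state.
- read_state(): the state, without advancing time (a new reading comes with each control period).
- camera(name): name is "scene" or "top" or "wrist"; returns a dict with "image" (480x640x3 uint8, red, green, blue), "z_map" (480x640 float32, m along the optical axis (not along the pixel's ray), 0 where there is no reading), "mtx" (3x3 intrinsics, pixels), "view" (4x4, takes a point from world to camera coordinates). Camera axes: x right, y up, looking along -z (the intrinsics and any distortion apply to the point x, -y, -z); pixel columns grow to the right and rows downward; lengths in m; the calibration is good to about 2 mm. A picture is of the moment at which its call begins.
- close_job(): hands the job in; it is judged then, once.
The state is a dict: "time": time; "joint_positions": joint angles; "joint_vel": joint speeds; "joint_torque": joint torques, N m; "ee_pos": TCP position; "eef_rot": TCP orientation; "ft_force": force on the tool from outside, world axes, zero at the start; "torque": the same for the moment, N m; "width": finger opening in m; "grip_force": force on a finger pad.
Only numpy, scipy, OpenCV 4.12 (cv2) and the standard library are available. Lean on these libraries where they do the work, as an engineer would, in place of code of your own. Each camera call takes 0.05 s, during which the arm holds its last target. There are 200 camera calls.

## Working session

There is one attempt and no reset: what is moved stays moved. The work goes in short steps, Python scripts to look and compute and a tool call to move; the robot and the scene stay as the last step left them, time stands still between calls to the robot, and variables do not carry over. Pictures are saved under pics/ and viewed, at most 10 in all, crops included, and the job is handed in when it is done.

Besides the shell and the picture viewer there is one more tool, called after ">>>" as a command line: name --pt "numbers of a row" for each row, then --argument value for the rest. step_arm: Moves the arm, as the interface text tells. Shifts and turns lie within -1 to 1; 1 stands for 25 mm of shift or 0.12 rad of turn. Its arguments: {"type":"object","properties":{"delta_pos":{"type":"array"},"turn":{"type":"array"},"grip":{"type":"number"},"newtons":{"type":"number"}},"required":["delta_pos","turn"]}

```bash
mkdir -p pics; cat > h.py <<'E'
from bench import *
import numpy as np, cv2
def snap(n,f=None):
    c=camera(n)
    np.savez(f'/tmp/{n}.npz',**c)
    if f: cv2.imwrite('pics/'+f,c['image'][:,:,::-1])
    return c
def cloud(c):
    K=c['mtx'];d=c['z_map'].astype(float);v,u=np.mgrid[:480,:640]
    p=np.stack([(u-K[0,2])/K[0,0]*d,-(v-K[1,2])/K[1,1]*d,-d,np.ones_like(d)],-1)
    w=p@np.linalg.inv(c['view']).T
    w=w[...,:3]; w[d==0]=np.nan
    return w
def proj(c,P):
    q=c['view']@np.append(P,1);K=c['mtx'];return np.array([K[0,0]*q[0]/-q[2]+K[0,2],K[1,1]*-q[1]/-q[2]+K[1,2]])
def ray(c,u,v,z):
    K=c['mtx'];T=np.linalg.inv(c['view']);d=T[:3,:3]@np.array([(u-K[0,2])/K[0,0],-(v-K[1,2])/K[1,1],-1]);o=T[:3,3]
    return o+d*(z-o[2])/d[2]
def load(n): return dict(np.load(f'/tmp/{n}.npz'))
E
python3 - <<'E'
from h import *
for n in('scene','top'):
    c=snap(n,n+'0.png'); print(n,c['mtx'].tolist(),np.linalg.inv(c['view'])[:3].round(3).tolist(),[k for k in c])
print(read_state())
E
```

```text
scene [[585.3159839737684, 0.0, 324.90202464460555], [0.0, 585.3159839737684, 237.276452559526], [0.0, 0.0, 1.0]] [[0.512, -0.651, 0.56, 1.217], [0.859, 0.396, -0.325, -0.376], [-0.011, 0.647, 0.762, 0.996]] ['image', 'z_map', 'mtx', 'view']
top [[509.0164727129042, 0.0, 327.4364853931451], [0.0, 509.0164727129042, 241.91869758434842], [0.0, 0.0, 1.0]] [[-0.029, 0.994, -0.104, 0.48], [-0.999, -0.031, -0.016, -0.035], [-0.019, 0.103, 0.994, 1.303]] ['image', 'z_map', 'mtx', 'view']
{'time': 0.1, 'joint_positions': array([ 1.20041893,  0.33277255, -0.06468006,  1.46087595,  0.02161075,
        1.3498966 , -0.08849914]), 'joint_vel': array([-4.75687771e-04, -1.51286744e-03, -1.32109258e-03, -1.22041490e-03,
       -7.05156080e-04,  1.01913855e-03, -8.10548026e-05]), 'joint_torque': array([ 1.12114121e-03, -6.24548078e+01,  2.48302723e-02, -3.90721965e+01,
       -6.12081843e-02,  3.65652458e-02,  8.69172459e-05]), 'ee_pos': array([ 0.21286689, -0.58725776,  0.22184712]), 'eef_rot': array([ 9.84918879e-01,  1.73015625e-01, -1.45580259e-04, -6.11335882e-04]), 'ft_force': array([ 0.32030396, -0.16305141,  0.34437843]), 'torque': array([ 0.00508204, -0.04480628,  0.0166731 ]), 'grip_force': 0.0, 'width': 0.08706361945359813}
```

View pics/scene0.png

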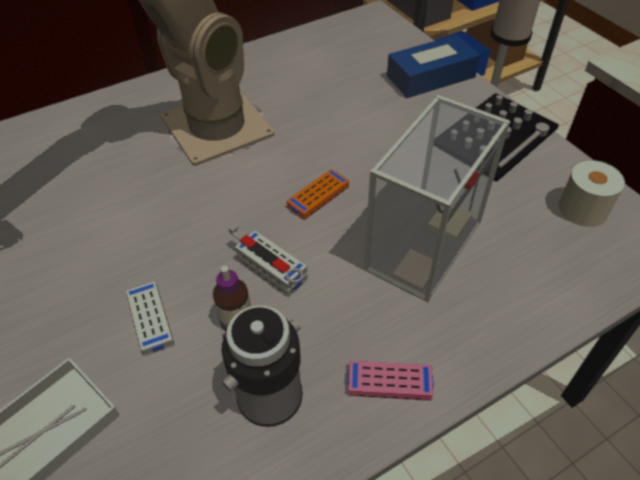

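View pics/top0.png

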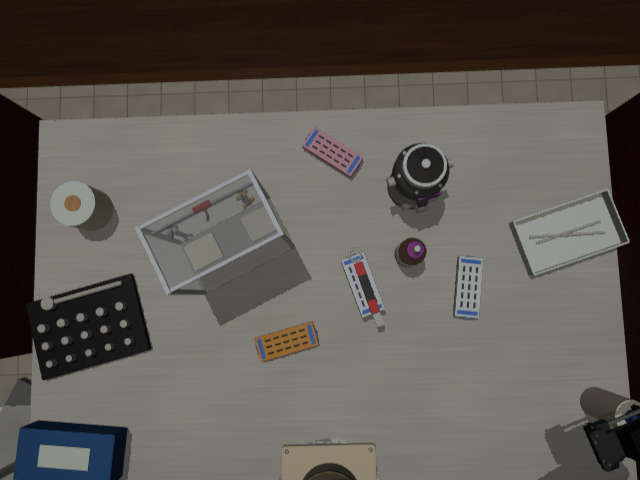

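The scene view shows the lifter on the white/blue pile at about (270,262), the loose white/blue tray at (150,316), the bottle at (230,295), the vaporizer at (262,365) and the cabinet at (435,195). In the top view these are the pile and lifter at (363,287), loose tray (469,288), bottle (411,250), vaporizer (421,170) and cabinet (213,232).

The tray-shaped candidates in the top view are white/blue with the lifter (363,287), white/blue alone (469,288), orange (287,341) and pink (333,152). The white ones fit the description. The orange and pink ones are the look-alikes.

```bash
cat > m.py <<'E'
from h import *
c=load('top');w=cloud(c);im=c['image'];hsv=cv2.cvtColor(im,cv2.COLOR_RGB2HSV)
def rep(name,m,z):
    cs=max(cv2.findContours(m.astype(np.uint8),cv2.RETR_EXTERNAL,cv2.CHAIN_APPROX_NONE)[0],key=cv2.contourArea)[:,0]
    P=np.array([ray(c,u,v,z)[:2] for u,v in cs]);(a,b),s,_=cv2.minAreaRect(P.astype(np.float32));r=cv2.boxPoints(((a,b),s,_))
    e=max((r[1]-r[0],r[2]-r[1]),key=np.linalg.norm);y=np.degrees(np.arctan2(e[1],e[0]));y=(y+90)%180-90
    print(name,np.round([a,b],4),'size',np.round(s,3),'yaw',round(y,1),'npx',m.sum())
Z=w[...,2];box=lambda u0,u1,v0,v1:np.pad(np.ones((v1-v0,u1-u0),bool),((v0,480-v1),(u0,640-u1)))
print('z tray',np.nanmedian(Z[280:296,462:476]),'lifter',np.nanmedian(Z[285:292,362:368]))
rep('tray',(Z>.013)&(Z<.04)&box(440,500,240,335),.025)
rep('pile',(Z>.04)&(Z<.08)&box(330,392,240,330),.050)
S=hsv[...,1];H=hsv[...,0]
red=((H<6)|(H>174))&(S>150)&(hsv[...,2]>80)&box(330,392,240,330)
k=np.argwhere(red);print('red px',len(k),k.min(0)[::-1],k.max(0)[::-1])
n,l,st,ce=cv2.connectedComponentsWithStats(red.astype(np.uint8))
for i in range(1,n):
    if st[i,4]>15: print(st[i,4],ce[i].round(1),ray(c,*ce[i],.059).round(4))
rep('lifterz',(Z>.0545)&(Z<.08)&box(330,392,230,335),.059)
rep('bottle',(Z>.06)&box(394,432,230,272),.12)
for n,b in(('bottle',box(392,432,225,275)),('vap',box(375,460,130,215))):
    p=w[(Z>.05)&b];print(n,p.min(0).round(3),p.max(0).round(3),np.median(p,0).round(3))
for q in((137,240),(252,173),(285,237),(168,290)): print(q,ray(c,*q,.286).round(3))
r=((H<8)|(H>172))&(S>120)&box(180,225,190,225);ce=np.argwhere(r).mean(0)[::-1];print('mark',ce,w[r].mean(0))
a=cv2.resize(im[150:340,125:325],None,fx=3.9,fy=3,interpolation=cv2.INTER_CUBIC)[:, :780]
a=cv2.resize(im[160:305,120:310],None,fx=4,fy=4,interpolation=cv2.INTER_CUBIC)
cv2.imwrite('pics/cab.png',a[:,:,::-1])
a=cv2.resize(im[235:335,330:500],None,fx=4.6,fy=4.6,interpolation=cv2.INTER_CUBIC)
cv2.imwrite('pics/pile.png',a[:,:,::-1])
E
python3 m.py
```

```text
z tray 0.024354623703131906 lifter 0.05866013928281211
tray [ 0.4915 -0.3609] size [0.063 0.153] yaw -7.5 npx 1527
pile [ 0.4973 -0.1001] size [0.201 0.06 ] yaw 18.4 npx 1654
red px 203 [355 262] [378 312]
100 [359.6 268.7] [ 0.5417 -0.0917  0.059 ]
103 [373.  305.7] [ 0.4511 -0.1207  0.059 ]
lifterz [ 0.4822 -0.1133] size [0.162 0.025] yaw 17.8 npx 606
bottle [ 0.5758 -0.2098] size [0.063 0.069] yaw -65.3 npx 660
bottle [ 0.546 -0.248  0.051] [ 0.612 -0.183  0.173] [ 0.574 -0.209  0.111]
vap [ 0.683 -0.308  0.05 ] [ 0.815 -0.155  0.241] [ 0.737 -0.223  0.219]
(137, 240) [0.602 0.367 0.286]
(252, 173) [0.733 0.131 0.286]
(285, 237) [0.599 0.066 0.286]
(168, 290) [0.5   0.303 0.286]
mark [nan nan] [nan nan nan]m.py:23: RuntimeWarning: Mean of empty slice.
  r=((H<8)|(H>172))&(S>120)&box(180,225,190,225);ce=np.argwhere(r).mean(0)[::-1];print('mark',ce,w[r].mean(0))
  ret = um.true_divide(
```

View pics/cab.png

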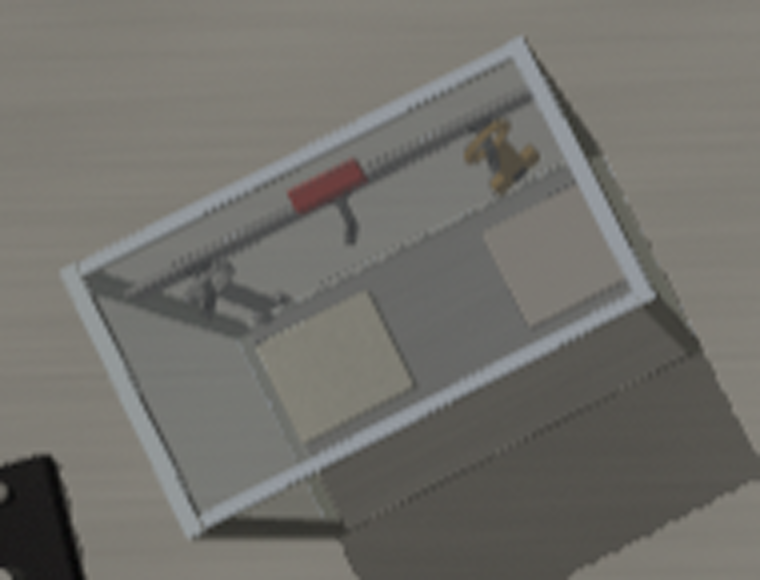

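View pics/pile.png

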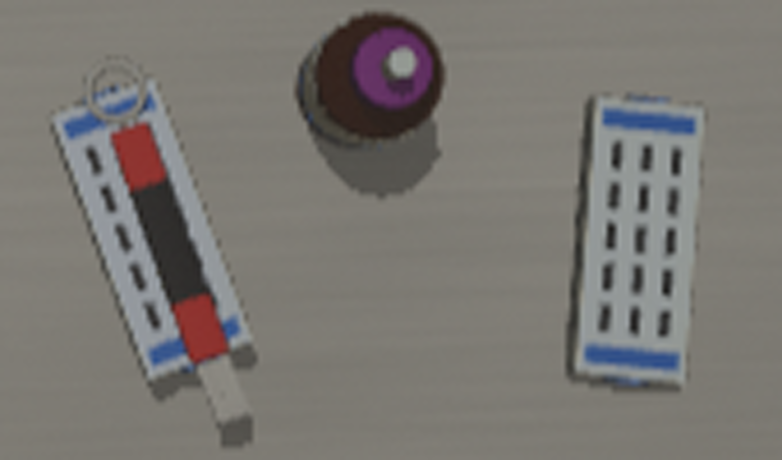

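The cabinet crop shows the red mark at (327,185). The empty hook's bend is near (343,203) and its tip near (350,240), with the spanner on the left hook at (230,290) and the brass key on the right at (500,155). The pile crop confirms a white tray with blue clips under the red/black lifter (eye 117,90; jaw 235,425). The identical loose white tray is at (640,240).

```bash
cat > m2.py <<'E'
from h import *
c=load('top');s=load('scene')
C=np.array([ray(c,u/4+120,v/4+160,.286)[:2] for u,v in((62,272),(520,38),(655,297),(195,538))])  # BL(+y back),BR,FR,FL
print(C.round(3),[np.linalg.norm(C[i]-C[i-1]).round(3) for i in range(4)])
o=C.mean(0);d=(C[0]-C[1])+(C[3]-C[2]);yw=np.arctan2(-d[0],d[1]);X=np.array([np.cos(yw),np.sin(yw)])
print('cab',o.round(4),'yaw',np.degrees(yw),yw)
print('bend',(o+.047*X).round(4),'tip',(o+.033*X).round(4))
print('tip px',proj(c,[*(o+.033*X),.241])*4-[480,640],'want 350,240; bend',proj(c,[*(o+.047*X),.215])*4-[480,640])
print('tip from pixels',ray(c,350/4+120,238/4+160,.241).round(4))
q=lambda u,v,z:ray(c,u/4.6+330,v/4.6+235,z).round(4)
P=[q(*a,.05) for a in((52,115),(152,80),(255,348),(155,382))];print('pile',np.mean(P,0),np.array(P).round(3)[:,:2].tolist())
T=[q(*a,.025) for a in((595,96),(705,104),(686,386),(572,374))];print('tray',np.mean(T,0),np.array(T).round(3)[:,:2].tolist())
print('eye',q(117,90,.0545),'capcentre',q(393,68,.16))
e=np.r_[ (P[0]+P[1]-P[2]-P[3])[:2]];print('pileyaw',np.degrees(np.arctan2(e[1],e[0])))
e=np.r_[ (T[0]+T[1]-T[2]-T[3])[:2]];print('trayyaw',np.degrees(np.arctan2(e[1],e[0])))
u,v=proj(s,[*(o+.033*X),.241]);im=s['image'];print('scene tip',u,v)
a=im.copy()
x0,y0=360,90
a=cv2.resize(a[y0:y0+140,x0:x0+160],None,fx=4,fy=4,interpolation=cv2.INTER_CUBIC)
for z,xx in((.241,.033),(.215,.047)):
    u,v=proj(s,[*(o+xx*X),z]);cv2.circle(a,(int((u-x0)*4),int((v-y0)*4)),5,(0,255,0),1)
Y=np.array([-X[1],X[0]])
for sx in(-.075,.075):
  for sy in(-.13,.13):
    u,v=proj(s,[*(o+sx*X+sy*Y),.286]);cv2.circle(a,(int((u-x0)*4),int((v-y0)*4)),5,(255,255,0),1)
cv2.imwrite('pics/scab.png',a[:,:,::-1])
E
python3 m2.py
```

```text
[[0.627 0.37 ]
 [0.74  0.135]
 [0.604 0.069]
 [0.491 0.302]] [np.float64(0.152), np.float64(0.26), np.float64(0.151), np.float64(0.259)]
cab [0.6155 0.2189] yaw 25.922569396865367 0.4524341865520213
bend [0.6577 0.2394] tip [0.6451 0.2333]
tip px [352.14162995 240.58930151] want 350,240; bend [352.87552444 224.96081945]
tip from pixels [0.6466 0.2344 0.241 ]
pile [ 0.501725 -0.099675  0.05    ] [[0.565, -0.048], [0.582, -0.102], [0.438, -0.151], [0.422, -0.098]]
tray [ 0.489625 -0.363425  0.025   ] [[0.568, -0.344], [0.562, -0.403], [0.41, -0.384], [0.418, -0.323]]
eye [ 0.5769 -0.0829  0.0545] capcentre [ 0.5754 -0.2138  0.16  ]
pileyaw 19.04344005480854
trayyaw -7.595891452315153
scene tip 452.579973374652 170.22131218559105
```

View pics/scab.png

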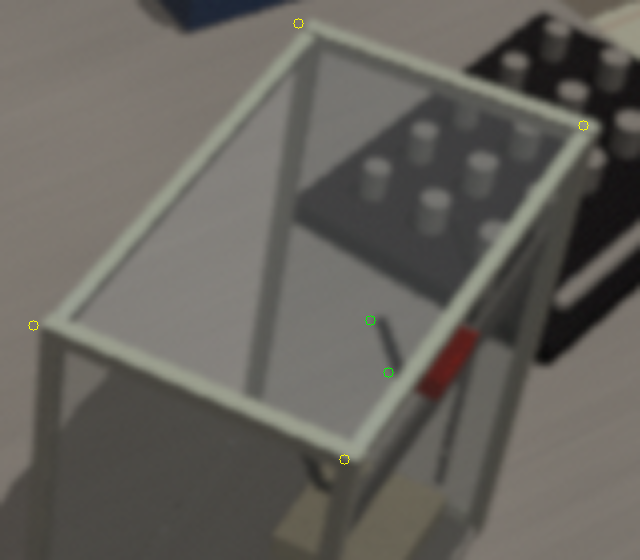

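The tip is at about (0.6465, 0.235, 0.241) with cabinet yaw 25.9°. The two views disagree by about 4 mm, so I took a value between them. I'll grip the handle near its jaw end, about 55 mm back from its centre, at (0.445, -0.123), so the gripper body stays outside the roof. Going there now.

>>> step_arm --pt "0.46 0.93 0" --pt "0.46 0.93 0" --pt "0.46 0.93 0" --pt "0.46 0.93 0" --pt "0.46 0.93 0" --pt "0.46 0.93 0" --pt "0.46 0.93 0" --pt "0.46 0.93 0" --pt "0.46 0.93 0" --pt "0.46 0.93 0" --pt "0.46 0.93 0" --pt "0.46 0.93 0" --turn '[-0.3,0,0,0,0,0,0,0,0,0,0,0]' --grip 0.45 --newtons 20

```text
time: 1.3
ee_pos: [0.3512, -0.3075, 0.2223]
eef_rot: [0.988, 0.155, -0.0, -0.0]
ft_force: [0.1, 0.5, 0.0]
width: 0.048
grip_force: 0.0
```

>>> step_arm --pt "0.46 0.93 0" --pt "0.46 0.93 0" --pt "0.46 0.93 0" --pt "0.46 0.93 0" --pt "0.46 0.93 0" --pt "0.46 0.93 -0.5" --pt "0.46 0.93 -0.5" --pt "0.46 0.93 -0.5" --pt "0 0 -0.5" --pt "0 0 0" --pt "0 0 0" --turn '[0,0,0,0,0,0,0,0,0,0,0]'

```text
time: 2.4
ee_pos: [0.4426, -0.1235, 0.1726]
eef_rot: [0.988, 0.155, -0.0, -0.0]
ft_force: [-0.2, -0.2, 0.7]
width: 0.0479
grip_force: 0.0
```

```bash
python3 - <<'E'
from h import *
s=read_state();print(s['time'],s['ee_pos'],2*np.arctan2(*s['eef_rot'][[1,0]]),s['width'],s['joint_positions'].round(2))
c=snap('wrist','w1.png');T=np.linalg.inv(c['view']);print(c['mtx'].round(1).tolist(),T.round(3).tolist())
hsv=cv2.cvtColor(c['image'],cv2.COLOR_RGB2HSV)
m=(((hsv[...,0]<6)|(hsv[...,0]>174))&(hsv[...,1]>140)&(hsv[...,2]>60)).astype(np.uint8)
n,l,st,ce=cv2.connectedComponentsWithStats(m)
for i in range(1,n):
    if st[i,4]>100: print(st[i],ce[i].round(1),ray(c,*ce[i],.059).round(4))
E
```

```text
2.4 [ 0.44256755 -0.12345478  0.17257811] 0.3106864363148354 0.047885133160726505 [ 0.69  0.03 -0.53  1.92  0.02  1.19 -1.1 ]
[[360.4, 0.0, 320.2], [0.0, 360.4, 245.7], [0.0, 0.0, 1.0]] [[0.305, 0.911, 0.277, 0.519], [-0.952, 0.292, 0.089, -0.099], [0.0, -0.291, 0.957, 0.335], [0.0, 0.0, 0.0, 1.0]]
[ 305   75   31   49 1427] [319.8  99.2] [ 0.5432 -0.0911  0.059 ]
[ 307  211   27   39 1018] [319.7 229.8] [ 0.4519 -0.1202  0.059 ]
```

View pics/w1.png

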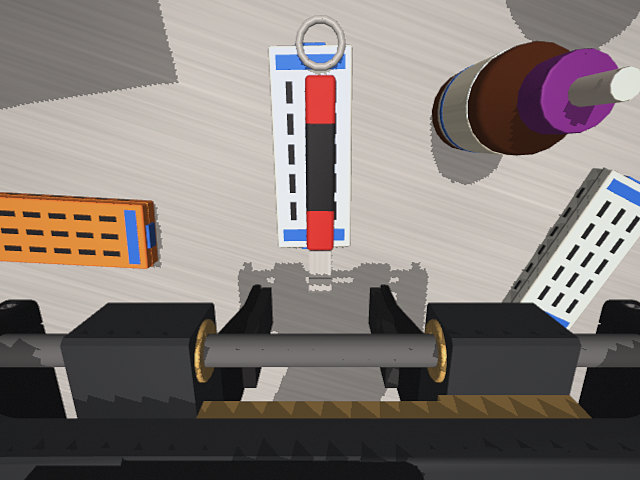

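The wrist view shows the eye at (320,42), the handle along column 320 and the jaw at (320,270), so the tool is lined up with the lifter. I'll descend and grip.

>>> step_arm --pt "0.1 0.04 -0.8" --pt "0 0 -0.8" --pt "0 0 -0.8" --pt "0 0 -0.8" --pt "0 0 -0.8" --pt "0 0 -0.5" --pt "0 0 -0.25" --pt "0 0 0" --pt "0 0 0" --turn '[0,0,0,0,0,0,0,0,0]'

```text
time: 3.35
ee_pos: [0.4461, -0.1219, 0.0546]
eef_rot: [0.988, 0.155, 0.0, 0.0]
ft_force: [0.3, -0.3, -0.3]
width: 0.0479
grip_force: 0.0
```

>>> step_arm --pt "0 0 0" --pt "0 0 0" --pt "0 0 0" --pt "0 0 0" --pt "0 0 0" --pt "0 0 0" --turn '[0,0,0,0,0,0]' --grip 1 --newtons 50

```text
time: 3.95
ee_pos: [0.4456, -0.1217, 0.054]
eef_rot: [0.988, 0.155, 0.0, 0.0]
ft_force: [-0.2, 0.0, 1.8]
width: 0.0213
grip_force: 50.0
```

>>> step_arm --pt "0 0 0.2" --pt "0 0 0.5" --pt "0 0 1" --pt "0 0 1" --pt "0 0 1" --pt "0 0 1" --pt "0 0 1" --pt "0 0 1" --pt "0 0 1" --pt "0 0 1" --pt "0 0 0" --pt "0 0 0" --turn '[0,0,0,0,0,0,0,0,0,0,0,0]'

```text
time: 5.15
ee_pos: [0.4456, -0.1214, 0.272]
eef_rot: [0.988, 0.155, 0.0, 0.0]
ft_force: [-0.5, 0.5, -1.6]
width: 0.0216
grip_force: 50.0
```

```bash
python3 - <<'E'
from h import *
s=read_state();print(s['time'],s['ee_pos'],2*np.arctan2(*s['eef_rot'][[1,0]]),s['width'],s['joint_positions'].round(2))
c=snap('wrist','w2.png');w=cloud(c)
hsv=cv2.cvtColor(c['image'],cv2.COLOR_RGB2HSV)
m=(((hsv[...,0]<6)|(hsv[...,0]>174))&(hsv[...,1]>140)&(hsv[...,2]>60)).astype(np.uint8)
n,l,st,ce=cv2.connectedComponentsWithStats(m)
for i in range(1,n):
    if st[i,4]>100: print(st[i],ce[i].round(1),np.nanmedian(w[l==i],0).round(4))
E
```

```text
5.15 [ 0.44557272 -0.12144452  0.27195429] 0.3120889191215013 0.021574677951807834 [ 0.71 -0.03 -0.52  1.77 -0.02  1.4  -1.07]
[ 295   36   54   87 4533] [321.   78.8] [ 0.5434 -0.0905  0.2762]
[ 298  268   46   61 2637] [320.1 298. ] [ 0.452  -0.1196  0.2768]
```

View pics/w2.png

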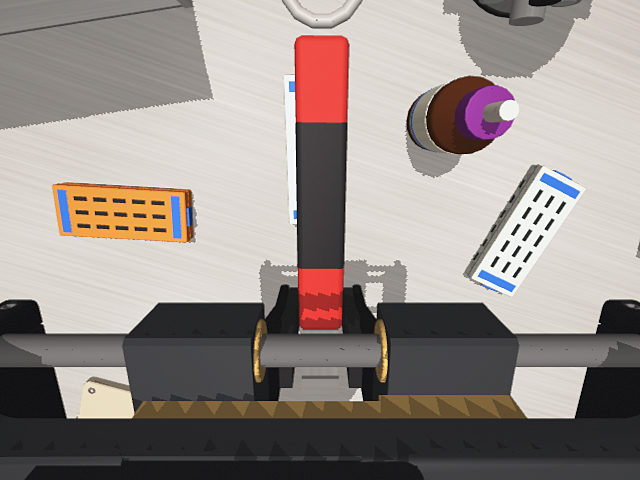

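The lifter is held level, and the view shows its eye at (322,10). Next I move in front of the cabinet opening and turn to the cabinet's yaw.

>>> step_arm --pt "-0.14 0.97 -0.24" --pt "-0.14 0.97 -0.24" --pt "-0.14 0.97 -0.24" --pt "-0.14 0.97 0" --pt "-0.14 0.97 0" --pt "-0.14 0.97 0" --pt "-0.14 0.97 0" --pt "-0.14 0.97 0" --pt "-0.14 0.97 0" --pt "-0.14 0.97 0" --pt "0 0 0" --pt "0 0 0" --turn '[0.12,0.12,0.12,0.12,0.12,0.12,0.12,0.12,0.12,0.12,0,0]'

```text
time: 6.4
ee_pos: [0.4097, 0.122, 0.2529]
eef_rot: [0.974, 0.227, -0.0, 0.0]
ft_force: [0.6, -0.7, -0.5]
width: 0.0208
grip_force: 50.0
```

```bash
python3 - <<'E'
from h import *
s=read_state();print(s['time'],s['ee_pos'],2*np.arctan2(*s['eef_rot'][[1,0]]),s['width'],s['joint_positions'].round(2))
c=snap('wrist','w3.png')
for n,P in(('tip',[.6465,.235,.241]),('bend',[.6590,.2412,.215])): print(n,proj(c,P))
E
```

```text
6.4 [0.40969325 0.12203253 0.25285281] 0.45844904681076615 0.02082936550019256 [ 0.49 -0.12 -0.8   1.86 -0.08  1.36 -1.41]
tip [ 330.04987062 -467.27344379]
bend [ 328.36511527 -412.91802506]
```

View pics/w3.png

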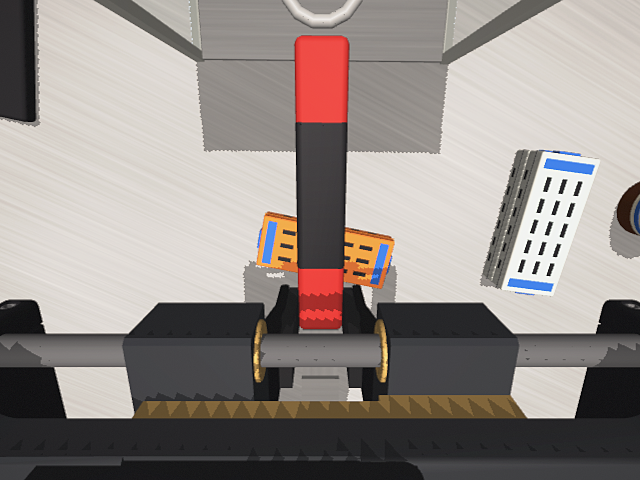

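The cabinet front is centred (columns 200–445) and square to the tool. I'll move in above the hook tip and check from the outside cameras.

>>> step_arm --pt "0.6 0.28 0" --pt "0.76 0.353 0" --pt "0.76 0.353 0" --pt "0.76 0.353 0" --pt "0.76 0.353 0" --pt "0.6 0.28 0" --pt "0.32 0.15 0" --pt "0 0 0" --pt "0 0 0" --turn '[0,0,0,0,0,0,0,0,0]'

```text
time: 7.35
ee_pos: [0.524, 0.1736, 0.2531]
eef_rot: [0.974, 0.226, -0.0, 0.0]
ft_force: [-0.5, 0.1, -0.6]
width: 0.0208
grip_force: 50.0
```

```bash
python3 - <<'E'
from h import *
s=read_state();print(s['time'],s['ee_pos'],2*np.arctan2(*s['eef_rot'][[1,0]]),s['width'])
c=snap('top');d=snap('scene')
y=2*np.arctan2(*s['eef_rot'][[1,0]])-.004
E=s['ee_pos']+[.1396*np.cos(y),.1396*np.sin(y),.0005];print('eye',E)
a=cv2.resize(c['image'][170:270,160:260],None,fx=4,fy=4,interpolation=cv2.INTER_CUBIC);u,v=proj(c,E);cv2.circle(a,(int((u-160)*4),int((v-170)*4)),3,(0,255,0),-1)
b=cv2.resize(d['image'][125:225,400:500],None,fx=4,fy=4,interpolation=cv2.INTER_CUBIC);u,v=proj(d,E);cv2.circle(b,(int((u-400)*4),int((v-125)*4)),3,(0,255,0),-1)
cv2.imwrite('pics/chk1.png',np.hstack([a,b])[:,:,::-1])
E
```

```text
7.35 [0.52403072 0.17364248 0.25314735] 0.4557669093510361 0.020816841546402176
eye [0.64962566 0.23458567 0.25364735]
```

View pics/chk1.png

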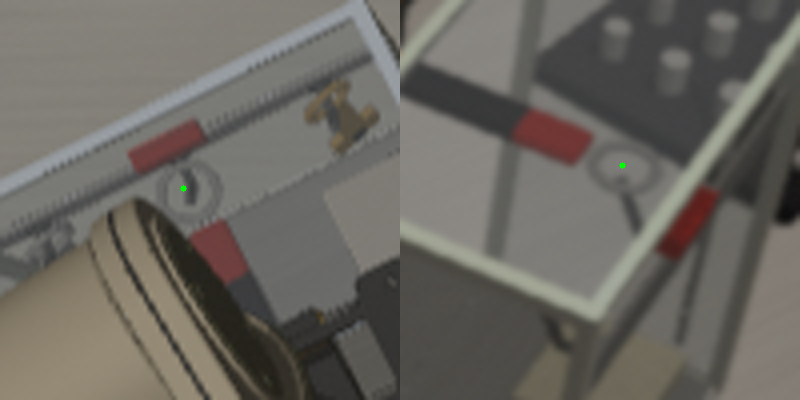

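Both views show the hook tip inside the eye ring, ring centre (190,190) and tip about (192,201) in the left half, slightly to the front as planned. Lowering the eye over the tip.

>>> step_arm --pt "0 0 -0.3" --pt "0.04 0.02 -0.3" --pt "0.05 0.025 -0.3" --pt "0.05 0.025 -0.2" --pt "0 0 -0.06" --pt "0 0 0" --pt "0 0 0" --turn '[0,0,0,0,0,0,0]'

```text
time: 8.15
ee_pos: [0.5281, 0.1758, 0.2245]
eef_rot: [0.974, 0.226, 0.0, -0.0]
ft_force: [0.2, -0.2, -0.8]
width: 0.0209
grip_force: 50.0
```

```bash
python3 - <<'E'
from h import *
s=read_state();print(s['time'],s['ee_pos'],2*np.arctan2(*s['eef_rot'][[1,0]]),s['width'],s['ft_force'],s['torque'])
c=snap('top');d=snap('scene')
a=cv2.resize(c['image'][170:270,160:260],None,fx=4,fy=4,interpolation=cv2.INTER_CUBIC)
b=cv2.resize(d['image'][125:225,400:500],None,fx=4,fy=4,interpolation=cv2.INTER_CUBIC)
cv2.imwrite('pics/chk2.png',np.hstack([a,b])[:,:,::-1])
E
```

```text
8.15 [0.52812879 0.17583739 0.22452213] 0.45593715114237027 0.020901076478438845 [ 0.18144676 -0.20726714 -0.75784145] [-0.04327301  0.04444722  0.01604944]
```

View pics/chk2.png

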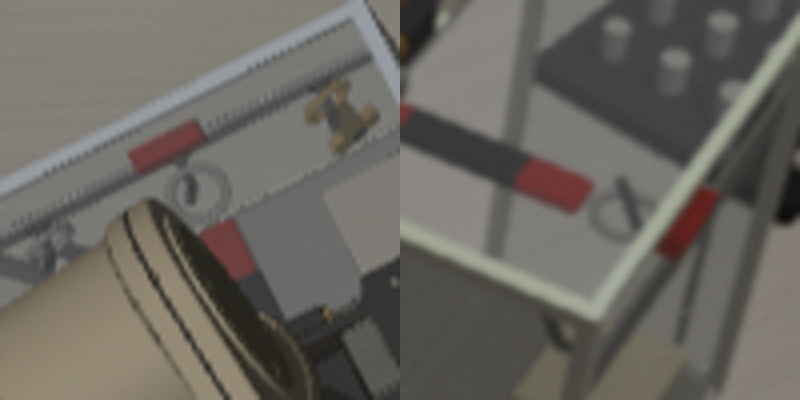

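The hook wire now stands inside the ring in both halves, ring about (195,190) left and (620,210) right. I'll settle the ring a little lower, then release.

>>> step_arm --pt "0 0 -0.06" --pt "0 0 -0.06" --pt "0 0 0" --pt "0 0 0" --turn '[0,0,0,0]'

```text
time: 8.65
ee_pos: [0.528, 0.1757, 0.2213]
eef_rot: [0.974, 0.226, -0.0, 0.0]
ft_force: [0.5, -0.5, -0.2]
width: 0.0213
grip_force: 50.0
```

>>> step_arm --pt "0 0 0" --pt "0 0 0" --pt "0 0 0" --pt "0 0 0" --pt "0 0 0" --pt "0 0 0" --pt "0 0 0" --pt "0 0 0" --pt "0 0 0" --pt "0 0 0" --pt "0 0 0" --pt "0 0 0" --turn '[0,0,0,0,0,0,0,0,0,0,0,0]' --grip 0

```text
time: 9.85
ee_pos: [0.528, 0.1757, 0.2213]
eef_rot: [0.974, 0.226, 0.0, 0.0]
ft_force: [0.0, -0.2, 0.3]
width: 0.087
grip_force: 0.0
```

```bash
cat > red.py <<'E'
from h import *
s=read_state();print(s['time'],s['ee_pos'],s['width'],s['ft_force'])
d=snap('scene','s_after.png');t=snap('top','t_after.png')
for n,c in(('scene',d),('top',t)):
    w=cloud(c);hsv=cv2.cvtColor(c['image'],cv2.COLOR_RGB2HSV)
    m=(((hsv[...,0]<8)|(hsv[...,0]>172))&(hsv[...,1]>90)&(hsv[...,2]>40)).astype(np.uint8)
    k,l,st,ce=cv2.connectedComponentsWithStats(m)
    for i in range(1,k):
        if st[i,4]>8: print(n,st[i],ce[i].round(1),np.nanmedian(w[l==i],0).round(3))
    for z in(.206,.141,.066): print(n,'expected hang px at z',z,proj(c,[.6590,.2412,z]).round(1))
E
python3 red.py
```

```text
9.85 [0.52804987 0.17567549 0.22132477] 0.08701567405401686 [ 0.00118354 -0.21909984  0.30709576]
scene [303  17   8   6  18] [306.   19.9] [-0.722  0.678 -0.24 ]
scene [271  19  31  14  82] [285.1  26.4] [-0.724  0.582 -0.241]
scene [262  30   8   6  18] [266.1  32.6] [-0.724  0.5   -0.242]
scene [246  33  16   8  32] [254.   36.9] [-0.725  0.445 -0.243]
scene [465 172  15  18 124] [471.9 180.3] [0.695 0.235 0.254]
scene [458 198   8  15  53] [461.6 206.1] [0.705 0.213 0.211]
scene [452 231   7  11  45] [454.4 235.6] [0.706 0.212 0.125]
scene [216 281  25  22  84] [228.9 293.8] [ 0.596 -0.222  0.115]
scene [240 287   6  12  25] [242.8 292.4] [ 0.598 -0.196  0.106]
scene [224 299  10   7  17] [227.7 301.5] [ 0.603 -0.229  0.107]
scene [349 364   2   6   9] [349.6 366.8] [ 0.793 -0.084  0.025]
scene [348 385  85  15 443] [389.3 394.2] [ 0.873 -0.05   0.018]
scene expected hang px at z 0.206 [457.6 186.5]
scene expected hang px at z 0.141 [452.3 209.8]
scene expected hang px at z 0.066 [446.7 234.4]
top [192 201  18  12  86] [200.7 206.2] [0.667 0.238 0.285]
top [400 244   6  11  19] [402.5 248.9] [ 0.582 -0.191  0.109]
top expected hang px at z 0.206 [208.4 216.3]
top expected hang px at z 0.141 [215.5 220.6]
top expected hang px at z 0.066 [222.7 225. ]
```

The two red patches at (461.6,206) and (454.4,235.6) in the scene view lie almost exactly plumb below the middle hook. I'll retreat up and out of the cabinet, then check the numbers.

>>> step_arm --pt "0 0 0.4" --pt "-0.2 -0.1 0.6" --pt "-0.7 -0.34 0.8" --pt "-0.9 -0.44 0.5" --pt "-0.9 -0.44 0" --pt "-0.7 -0.5 0" --pt "-0.4 -1 0" --pt "-0.2 -1 0" --pt "0 -1 0" --pt "0 -1 0" --pt "0 -1 0" --pt "0 -1 0" --turn '[0,0,0,0,0,-0.6,-0.7,-0.7,-0.7,-0.7,-0.7,-0.7]'

```text
time: 11.15
ee_pos: [0.428, -0.0214, 0.2793]
eef_rot: [0.998, -0.063, 0.0, 0.0]
ft_force: [0.2, -0.5, 0.2]
width: 0.087
grip_force: 0.0
```

>>> step_arm --pt "0.2 -1 0" --pt "0.2 -1 0" --pt "0.3 -1 0" --pt "0.3 -1 0" --pt "0.3 -1 0" --pt "0.3 -1 0" --pt "0.3 -1 0" --pt "0 -1 0" --pt "0 -1 0" --pt "0 0 0" --pt "0 0 0" --turn '[0,0,0,0,0,0,0,0,0,0,0]'

```text
time: 12.25
ee_pos: [0.4753, -0.2454, 0.2786]
eef_rot: [0.998, -0.061, -0.0, -0.0]
ft_force: [-0.1, 1.0, 0.1]
width: 0.0868
grip_force: 0.0
```

```bash
cat > tr.py <<'E'
from h import *
def blue(c,zs,minA=25):
    hsv=cv2.cvtColor(c['image'],cv2.COLOR_RGB2HSV)
    m=((hsv[...,0]>100)&(hsv[...,0]<125)&(hsv[...,1]>110)&(hsv[...,2]>60)).astype(np.uint8)
    k,l,st,ce=cv2.connectedComponentsWithStats(m)
    for i in range(1,k):
        if st[i,4]>=minA: print(st[i].tolist(),ce[i].round(1),*[ray(c,*ce[i],z).round(4)[:2] for z in zs])
def trayrect(c,zlo,zhi,ztop,near,name):
    w=cloud(c);m=(w[...,2]>zlo)&(w[...,2]<zhi)&(np.hypot(w[...,0]-near[0],w[...,1]-near[1])<.1)
    k,l,st,ce=cv2.connectedComponentsWithStats(m.astype(np.uint8));i=1+np.argmax(st[1:,4])
    cs=max(cv2.findContours((l==i).astype(np.uint8),0,1)[0],key=cv2.contourArea)[:,0]
    P=np.array([ray(c,u,v,ztop)[:2] for u,v in cs]).astype(np.float32);q=cv2.minAreaRect(P);r=cv2.boxPoints(q)
    e=max((r[1]-r[0],r[2]-r[1]),key=np.linalg.norm);print(name,np.round(q[0],4),np.round(q[1],3),'yaw',(np.degrees(np.arctan2(e[1],e[0]))+90)%180-90)
E
cat > go.py <<'E'
from tr import *
s=read_state();print(s['time'],s['ee_pos'],2*np.arctan2(*s['eef_rot'][[1,0]]),s['joint_positions'].round(2))
for n in('top','wrist','scene'):
    c=snap(n,n+'_2.png');print(n)
    for a in((.015,.04,.025,(.4905,-.362),'tray'),(.04,.06,.05,(.5,-.1),'pile')):
        try: trayrect(c,*a)
        except Exception as e: print(a[-1],'none')
    blue(c,(.025,.05),20)
d=load('scene');hsv=cv2.cvtColor(d['image'],cv2.COLOR_RGB2HSV)
m=(((hsv[...,0]<8)|(hsv[...,0]>172))&(hsv[...,1]>90)&(hsv[...,2]>40)).astype(np.uint8);m[:,:440]=0
k,l,st,ce=cv2.connectedComponentsWithStats(m)
X=np.array([.899,.437,0]);Y=np.array([-.437,.899,0]);o=np.array([.617,.2206,0])
for i in range(1,k):
    if st[i,4]>8:
        A=ray(d,*ce[i],0);B=ray(d,*ce[i],.3);t=-((A-o)@Y)/((B-A)@Y);p=A+t*(B-A);print(ce[i].round(1),'xcab',((p-o)@X).round(4),'z',p[2].round(4))
E
python3 go.py
```

```text
12.25 [ 0.47531435 -0.24540655  0.27862972] -0.12257264447889832 [ 0.84  0.14 -0.49  1.59  0.07  1.43 -1.35]
top
tray [ 0.5595 -0.3473] [0.015 0.026] yaw -29.371674
pile [ 0.5053 -0.0974] [0.154 0.06 ] yaw 18.54293
[306, 130, 12, 16, 60] [311.3 137.8] [0.8849 0.019 ] [0.877 0.018]
[347, 156, 13, 17, 60] [353.1 164.1] [ 0.8117 -0.0861] [ 0.8052 -0.0851]
[344, 256, 19, 9, 59] [352.9 259.6] [ 0.5668 -0.0773] [ 0.5651 -0.0764]
[363, 305, 19, 9, 63] [371.5 308.7] [ 0.4432 -0.1192] [ 0.4439 -0.1176]
[307, 325, 8, 19, 62] [310.8 334.3] [0.3844 0.0335] [0.3863 0.0322]
[258, 340, 8, 19, 64] [261.2 348.9] [0.3524 0.1574] [0.3549 0.1536]
[632, 412, 8, 16, 102] [636.  419.5] [ 0.1601 -0.7451] [ 0.1663 -0.7312]
[14, 428, 101, 52, 3490] [ 62.9 454.3] [0.1123 0.6468] [0.1195 0.6335]
wrist
tray [ 0.4926 -0.3611] [0.062 0.152] yaw -7.5442886
pile [ 0.506  -0.0997] [0.153 0.063] yaw 18.608322
[415, 111, 21, 2, 40] [425.5 111.5] [ 0.5672 -0.3705] [ 0.5665 -0.3635]
[404, 119, 46, 10, 424] [426.3 123.4] [ 0.555  -0.3709] [ 0.555  -0.3639]
[138, 132, 18, 10, 31] [146.  136.5] [ 0.5786 -0.0631] [ 0.5772 -0
[... 809 characters left out ...]
0.0367] [0.4072 0.026 ]
[240, 234, 17, 13, 60] [247.9 240. ] [ 0.4233 -0.1094] [ 0.4437 -0.1163]
[285, 264, 17, 15, 70] [292.7 271.1] [ 0.5477 -0.0668] [ 0.565  -0.0748]
[295, 281, 7, 7, 20] [297.8 284. ] [ 0.5823 -0.0738] [ 0.5986 -0.0816]
[130, 285, 23, 9, 67] [141. 289.] [ 0.4275 -0.3525] [ 0.4479 -0.3531]
[143, 334, 25, 12, 84] [155.  339.5] [ 0.5545 -0.3693] [ 0.5715 -0.3695]
[152, 345, 11, 6, 36] [157.3 347.2] [ 0.5726 -0.3714] [ 0.5892 -0.3715]
[353, 363, 5, 24, 102] [354.8 374.2] [ 0.8116 -0.0834] [ 0.8221 -0.0909]
[423, 367, 6, 25, 111] [425.8 379.5] [0.8865 0.0204] [0.895  0.0102]
[471.9 180.2] xcab 0.0706 z 0.2351
[461.7 206.2] xcab 0.0634 z 0.1612
[454.6 236.3] xcab 0.064 z 0.071
```

The pile's blue clips agree across all three views: centre (0.5048, -0.0968), yaw 0.326. The loose tray is at (0.4912, -0.362), yaw -0.131. The lifter hangs plumb, its patches at z 0.16 and 0.07 with the same x. I'll grip the tray 30 mm towards the robot from its centre, which keeps the gripper body clear of the bottle when placing.

>>> step_arm --pt "-0.11 -0.9 0" --pt "-0.11 -0.9 0" --pt "-0.11 -0.9 -0.2" --pt "-0.11 -0.9 -0.4" --pt "-0.11 -0.9 -0.8" --pt "0 0 -1" --pt "0 0 -1" --pt "0 0 -1" --pt "0 0 -1" --pt "0 0 -1" --pt "0 0 -1" --pt "0 0 0" --turn '[-0.07,0,0,0,0,0,0,0,0,0,0,0]' --grip 0

```text
time: 13.6
ee_pos: [0.4599, -0.3563, 0.0907]
eef_rot: [0.998, -0.064, -0.002, -0.001]
ft_force: [-0.1, -0.2, -0.1]
width: 0.0875
grip_force: 0.0
```

```bash
python3 - <<'E'
from tr import *
s=read_state();print(s['time'],s['ee_pos'],2*np.arctan2(*s['eef_rot'][[1,0]]))
c=snap('wrist');blue(c,(.025,),100)
E
```

```text
13.6 [ 0.45985579 -0.35627298  0.09068088] -0.1285143728799196
[64, 41, 49, 119, 608] [ 99.8 103.5] [ 0.5745 -0.2399]
[306, 85, 37, 4, 146] [324.   86.5] [ 0.5666 -0.3721]
[282, 100, 85, 18, 1455] [324.4 108.1] [ 0.5549 -0.3709]
[288, 299, 71, 13, 908] [323.5 304.9] [ 0.4278 -0.3542]
```

>>> step_arm --pt "0.07 -0.09 -0.4" --pt "0 0 -0.8" --pt "0 0 -0.8" --pt "0 0 -0.7" --pt "0 0 -0.4" --pt "0 0 -0.12" --pt "0 0 0" --pt "0 0 0" --turn '[0,0,0,0,0,0,0,0]'

```text
time: 14.45
ee_pos: [0.4642, -0.36, 0.0144]
eef_rot: [0.998, -0.064, 0.001, 0.001]
ft_force: [0.6, -0.8, 0.0]
width: 0.0869
grip_force: 0.0
```

>>> step_arm --pt "0 0 0" --pt "0 0 0" --pt "0 0 0" --pt "0 0 0" --pt "0 0 0" --pt "0 0 0" --turn '[0,0,0,0,0,0]' --grip 1 --newtons 50

```text
time: 15.05
ee_pos: [0.4636, -0.3595, 0.0135]
eef_rot: [0.998, -0.064, 0.0, 0.0]
ft_force: [-1.4, 1.0, 2.1]
width: 0.0594
grip_force: 50.0
```

>>> step_arm --pt "0 0 0.2" --pt "0 0 0.5" --pt "0 0 0.8" --pt "0 0 1" --pt "0 0 1" --pt "0 0 1" --pt "0 0 1" --pt "0 0 1" --pt "0 0 0.5" --pt "0 0 0" --pt "0 0 0" --turn '[0,0,0,0,0,0,0,0,0,0,0]'

```text
time: 16.15
ee_pos: [0.4631, -0.3593, 0.1875]
eef_rot: [0.998, -0.064, -0.0, -0.0]
ft_force: [0.7, 0.3, -5.1]
width: 0.0594
grip_force: 50.0
```

```bash
cat > held.py <<'E'
from tr import *
s=read_state();y=2*np.arctan2(*s['eef_rot'][[1,0]]);p=s['ee_pos'];print(s['time'],p,y,s['width'],s['joint_positions'].round(2))
c=snap('wrist');w=cloud(c)
hsv=cv2.cvtColor(c['image'],cv2.COLOR_RGB2HSV)
m=((hsv[...,0]>100)&(hsv[...,0]<125)&(hsv[...,1]>110)&(hsv[...,2]>60)).astype(np.uint8)
k,l,st,ce=cv2.connectedComponentsWithStats(m)
for i in range(1,k):
    if st[i,4]>=60:
        q=np.nanmedian(w[l==i],0);r=q-p;print(st[i].tolist(),ce[i].round(1),q.round(4),'tool',np.round([r[0]*np.cos(y)+r[1]*np.sin(y),-r[0]*np.sin(y)+r[1]*np.cos(y),r[2]],4))
E
python3 held.py
```

```text
16.15 [ 0.4631327  -0.35932306  0.18749624] -0.12856399106042213 0.05943010609926706 [ 0.93  0.3  -0.42  1.6   0.13  1.27 -1.21]
[292, 70, 55, 6, 320] [319.6  72.5] [ 0.5667 -0.3725  0.1944] tool [0.1045 0.0002 0.0069]
[147, 79, 27, 77, 173] [165.5 117.6] [ 0.5737 -0.246   0.0315] tool [ 0.0951  0.1265 -0.156 ]
[256, 92, 128, 27, 3430] [319.5 104.9] [ 0.5546 -0.3709  0.1987] tool [0.0922 0.0003 0.0112]
[32, 272, 50, 31, 545] [ 56.9 287. ] [ 0.4447 -0.1178  0.05  ] tool [-0.0493  0.2371 -0.1374]
[270, 375, 102, 17, 1711] [320.3 383. ] [ 0.4277 -0.3547  0.1995] tool [-0.0358  0.      0.012 ]
```

The tray is held level with its centre 28 mm ahead of the TCP. I'll raise it over the bottle, carry it above the pile and turn it to the pile's yaw.

>>> step_arm --pt "0 0 0.7" --pt "0 0 1" --pt "0 0.2 1" --pt "0.05 0.5 0.2" --pt "0.05 0.85 0" --pt "0.05 0.85 0" --pt "0.05 0.85 0" --pt "0.05 0.85 0" --pt "0.05 0.85 0" --pt "0.05 0.85 0" --pt "0.05 0.85 0" --pt "0.05 0.85 0" --turn '[0,0,0,0.2,0.35,0.35,0.35,0.35,0.35,0.35,0.35,0.35]'

```text
time: 17.4
ee_pos: [0.4748, -0.1702, 0.2608]
eef_rot: [0.993, 0.117, 0.0, 0.0]
ft_force: [-0.4, 0.7, -3.3]
width: 0.0594
grip_force: 50.0
```

>>> step_arm --pt "0.05 0.85 0" --pt "0.05 0.85 0" --pt "0.05 0.6 -0.2" --pt "0 0.34 -0.6" --pt "0 0 -0.9" --pt "0 0 -0.9" --pt "0 0 -0.9" --pt "0 0 -0.7" --pt "0 0 -0.3" --pt "0 0 0" --pt "0 0 0" --turn '[0.35,0.35,0.1,0,0,0,0,0,0,0,0]'

```text
time: 18.5
ee_pos: [0.479, -0.106, 0.149]
eef_rot: [0.987, 0.163, 0.0, 0.0]
ft_force: [0.1, 0.5, -3.5]
width: 0.0594
grip_force: 50.0
```

```bash
python3 held.py; python3 - <<'E'
from tr import *
for n in('scene','top'):
    print(n);blue(snap(n),(.05,),20)
E
```

```text
18.5 [ 0.47899657 -0.10596383  0.1489967 ] 0.32742592316973496 0.059382189771410986 [ 0.73  0.14 -0.64  1.88  0.09  1.15 -1.19]
[292, 70, 55, 6, 325] [319.2  72.5] [ 0.5778 -0.0722  0.1561] tool [0.1044 0.0002 0.0071]
[256, 92, 128, 27, 3432] [319.5 104.9] [ 0.5662 -0.0762  0.1604] tool [0.0922 0.0001 0.0114]
[453, 123, 33, 81, 203] [461.  158.9] [ 0.5739 -0.1846  0.0304] tool [ 0.0646 -0.105  -0.1186]
[123, 260, 14, 43, 474] [129.7 280.9] [0.3923 0.0359 0.0252] tool [-0.0365  0.1622 -0.1238]
[145, 270, 10, 27, 205] [149.4 283. ] [0.3906 0.0222 0.0185] tool [-0.0425  0.1497 -0.1305]
[270, 375, 102, 17, 1710] [320.3 383. ] [ 0.4451 -0.1175  0.161 ] tool [-0.0358 -0.0001  0.012 ]
scene
[472, 0, 27, 9, 134] [481.9   2.8] [-0.0616  0.9592]
[390, 32, 100, 55, 1996] [443.3  55.2] [0.1096 0.6684]
[331, 171, 13, 10, 26] [337.  175.8] [0.3753 0.147 ]
[291, 199, 15, 11, 37] [298.1 203.8] [0.4066 0.0259]
[281, 229, 19, 16, 80] [289.7 236.1] [ 0.48   -0.0355]
[240, 236, 14, 11, 42] [246.9 241. ] [ 0.445  -0.1193]
[292, 238, 7, 9, 29] [295.  242.2] [ 0.5007 -0.034 ]
[285, 264, 17, 15, 70] [292.7 271.1] [ 0.565  -0.0748]
[294, 273, 7, 8, 23] [297.2 277. ] [ 0.5828 -0.0742]
[295, 281, 7, 7, 20] [297.8 284. ] [ 0.5986 -0.0816]
[353, 363, 5, 24, 102] [354.8 374.2] [ 0.8221 -0.0909]
[423, 367, 6, 25, 112] [425.8 379.5] [0.895  0.0102]
top
[306, 130, 12, 16, 60] [311.3 137.8] [0.877 0.018]
[347, 156, 13, 17, 61] [353.1 164.1] [ 0.8052 -0.0851]
[345, 251, 21, 10, 75] [354.8 255.7] [ 0.5746 -0.0813]
[307, 325, 8, 19, 62] [310.8 334.3] [0.3863 0.0322]
[258, 340, 8, 19, 64] [261.2 348.9] [0.3549 0.1536]
[632, 412, 8, 16, 102] [636.  419.5] [ 0.1663 -0.7312]
[14, 428, 101, 52, 3487] [ 62.9 454.4] [0.1194 0.6335]
```

The held tray's clips sit within 1 mm of the pile's clips, and the yaw matches. Lowering gently.

>>> step_arm --pt "-0.02 0 -0.4" --pt "0 0 -0.6" --pt "0 0 -0.6" --pt "0 0 -0.6" --pt "0 0 -0.5" --pt "0 0 -0.3" --pt "0 0 -0.15" --pt "0 0 -0.1" --pt "0 0 0" --pt "0 0 0" --turn '[0,0,0,0,0,0,0,0,0,0]'

```text
time: 19.65
ee_pos: [0.4784, -0.1061, 0.0675]
eef_rot: [0.987, 0.163, 0.0, 0.0]
ft_force: [-0.4, -0.5, -2.7]
width: 0.0591
grip_force: 50.0
```

>>> step_arm --pt "0 0 -0.04" --pt "0 0 -0.03" --pt "0 0 0" --pt "0 0 0" --turn '[0,0,0,0]'

```text
time: 20.05
ee_pos: [0.4781, -0.1061, 0.0654]
eef_rot: [0.987, 0.163, 0.0, 0.0]
ft_force: [0.2, 0.2, -2.9]
width: 0.0595
grip_force: 50.0
```

>>> step_arm --pt "0 0 -0.04" --pt "0 0 0" --pt "0 0 0" --turn '[0,0,0]'

```text
time: 20.35
ee_pos: [0.478, -0.106, 0.0643]
eef_rot: [0.987, 0.163, -0.0, 0.0]
ft_force: [0.6, 0.1, -2.2]
width: 0.0592
grip_force: 50.0
```

>>> step_arm --pt "0 0 -0.03" --pt "0 0 0" --pt "0 0 0" --turn '[0,0,0]'

```text
time: 20.65
ee_pos: [0.4781, -0.1061, 0.0636]
eef_rot: [0.987, 0.163, 0.0, 0.0]
ft_force: [0.4, -1.2, -2.1]
width: 0.0598
grip_force: 50.0
```

>>> step_arm --pt "0 0 -0.02" --pt "0 0 0" --pt "0 0 0" --turn '[0,0,0]'

```text
time: 20.95
ee_pos: [0.4781, -0.1061, 0.0634]
eef_rot: [0.987, 0.163, 0.0, 0.0]
ft_force: [-2.0, -0.4, 4.6]
width: 0.0594
grip_force: 50.0
```

>>> step_arm --pt "0 0 -0.02" --pt "0 0 0" --pt "0 0 0" --turn '[0,0,0]'

```text
time: 21.25
ee_pos: [0.4781, -0.1061, 0.0633]
eef_rot: [0.987, 0.163, -0.0, 0.0]
ft_force: [-6.3, 0.6, 11.4]
width: 0.0595
grip_force: 50.0
```

Contact shows as an upward force. I'll reduce the grip first, then open and rise straight up.

>>> step_arm --pt "0 0 0.02" --pt "0 0 0" --turn '[0,0]' --newtons 5

```text
time: 21.45
ee_pos: [0.4782, -0.1061, 0.0633]
eef_rot: [0.987, 0.163, 0.0, 0.0]
ft_force: [-3.0, -0.1, 5.3]
width: 0.0598
grip_force: 5.0
```

>>> step_arm --pt "0 0 0" --pt "0 0 0" --pt "0 0 0" --pt "0 0 0" --pt "0 0 0" --pt "0 0 0" --turn '[0,0,0,0,0,0]' --grip 0

```text
time: 22.05
ee_pos: [0.4781, -0.106, 0.0631]
eef_rot: [0.987, 0.163, 0.0, 0.0]
ft_force: [0.3, -0.6, -1.1]
width: 0.0865
grip_force: 0.0
```

>>> step_arm --pt "0 0 0.2" --pt "0 0 0.5" --pt "0 0 1" --pt "0 0 1" --pt "0 0 1" --pt "0 0 1" --pt "0 0 1" --pt "0 0 1" --pt "0 0 1" --pt "0 0 0.5" --pt "0 0 0" --pt "0 0 0" --turn '[0,0,0,0,0,0,0,0,0,0,0,0]'

```text
time: 23.25
ee_pos: [0.4777, -0.106, 0.2674]
eef_rot: [0.987, 0.163, -0.0, -0.0]
ft_force: [0.0, -0.3, -0.2]
width: 0.0871
grip_force: 0.0
```

```bash
python3 - <<'E'
from tr import *
s=read_state();print(s['time'],s['ee_pos'],s['ft_force'])
for n in('wrist','top','scene'):
    c=snap(n);w=cloud(c);print(n,'top z',np.nanmedian(w[...,2][(np.hypot(w[...,0]-.505,w[...,1]+.097)<.03)&(w[...,2]>.04)&(w[...,2]<.15)]));blue(c,(.075,.05,.025),20)
E
python3 go.py | tail -3
```

```text
23.25 [ 0.47772178 -0.10599247  0.26741995] [ 0.0067904  -0.30606909 -0.19095802]
wrist top z 0.07502241882240737
[309, 108, 23, 3, 68] [320.2 109. ] [ 0.5767 -0.0726] [ 0.5783 -0.0721] [ 0.5799 -0.0715]
[294, 118, 53, 11, 583] [320. 123.] [ 0.5651 -0.0764] [ 0.5659 -0.0761] [ 0.5667 -0.0758]
[415, 128, 18, 39, 57] [419.2 146.9] [ 0.575  -0.1725] [ 0.5764 -0.179 ] [ 0.5779 -0.1855]
[65, 217, 13, 41, 324] [ 70.9 236.9] [0.3792 0.129 ] [0.3668 0.1438] [0.3545 0.1585]
[177, 225, 10, 41, 314] [181.4 244.5] [0.4074 0.0205] [0.3971 0.0276] [0.3867 0.0347]
[192, 234, 6, 20, 77] [193.9 243.5] [0.4126 0.0086] [0.4026 0.0148] [0.3926 0.0211]
[297, 249, 48, 9, 397] [320.9 253.4] [ 0.4444 -0.1183] [ 0.4366 -0.121 ] [ 0.4289 -0.1236]
top top z 0.07279252143501891
[306, 130, 12, 16, 60] [311.3 137.8] [0.869  0.0169] [0.877 0.018] [0.8849 0.019 ]
[347, 156, 13, 17, 61] [353.1 164.1] [ 0.7987 -0.0841] [ 0.8052 -0.0851] [ 0.8117 -0.0861]
[344, 256, 14, 8, 47] [350.9 259.8] [ 0.563  -0.0707] [ 0.5647 -0.0715] [ 0.5664 -0.0722]
[307, 325, 8, 19, 62] [310.8 334.3] [0.3882 0.0309] [0.3863 0.0322] [0.3844
[... 685 characters left out ...]
 [ 0.4436 -0.1167] [ 0.4226 -0.1097] [ 0.4016 -0.1026]
[284, 256, 17, 16, 73] [291.9 263.6] [ 0.565  -0.0752] [ 0.5473 -0.067 ] [ 0.5296 -0.0588]
[294, 266, 7, 8, 20] [296.8 269.2] [ 0.5824 -0.0736] [ 0.5652 -0.0653] [ 0.548  -0.0571]
[294, 273, 7, 8, 21] [297.1 277. ] [ 0.5993 -0.0824] [ 0.5825 -0.0744] [ 0.5657 -0.0664]
[295, 281, 7, 7, 20] [297.8 284. ] [ 0.6149 -0.0894] [ 0.5986 -0.0816] [ 0.5823 -0.0738]
[353, 363, 5, 24, 102] [354.8 374.2] [ 0.8325 -0.0985] [ 0.8221 -0.0909] [ 0.8116 -0.0834]
[423, 367, 6, 25, 112] [425.8 379.6] [ 9.036e-01 -2.000e-04] [0.8951 0.01  ] [0.8866 0.0203]
[471.9 180.3] xcab 0.0706 z 0.2349
[461.6 206.2] xcab 0.0632 z 0.161
[454.5 236.4] xcab 0.0638 z 0.0705
```

The top tray's clips match the earlier upper-tray position to under 1 mm. The end clips of all three levels line up at (0.582, -0.074), the top is at z = 0.075, and the lifter's patches haven't moved. Handing in.

```bash
python3 -c "
from bench import *
print(close_job())"
```

```text
the job is handed in; nothing more can be done
None
```

I hung the lifter by its eye on the middle hook, set the third tray flush on the pile, and handed the job in at about 23.5 s. My last camera check put the trays within 1 mm of each other and the lifter plumb, but hand-in returned no verdict.

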